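# Let off the ratchet press and put the bear egg mould to cool

### The job

The egg in the bear mould has set: flick the press's thumb lever over to the off side, then take the crank in hand, wind it a touch in the pressing direction so that the loaded pawl springs clear of the ratchet wheel, and ease the crank all the way back to its stop without ever letting it spin by itself. Then draw the mould out from under the raised foot, keep it upright, and set it down (do not drop it) in the middle of the wire cooling rack, leaving the bento, bowl, tongs and grinder where they are.

Things in the scene. Friction and masses are not known exactly. Their poses are not given: they have to be found in the camera images.
- press: Grey enamelled C-frame hand press, fixed. Base 190 x 130 mm (x -75 to +115), column at the rear (from x = +62), head 40 mm wide from x = -23 to the rear, underside 150, top 230 mm up (250 over the column). Origin: on the board under the ram's axis; x to the rear, y left (ratchet wheel, thumb lever; the crank is at -y), z up. Its open front (-x) faces the robot within 17 degrees.
- press_bed (a point): Point on the flat bed (top of the base plate) under the ram's axis, 20 mm above the board. The ram above it is an 18 mm square steel bar through the head; its top is 256 mm above the board at the start, 300 mm with the crank fully back.
- shaft (a joint): Crankshaft turn. 0 at the start (ram down, pawl holding). Positive = back: the grip goes from the front over the top to the rear and the ram rises 20 mm per rad; stop at 2.2 = fully back. Negative = pressing, stop at -0.25. A return spring always drives it positive, 5 to 6 N at the grip at the start, 3 N at the end: pawl off and crank not held, it flies back; at the rear stop it stays.
- shaft_axis (a point): Point on the crankshaft's axis, which runs along the press's y: at x = +28, y = -105, z = 190 mm in the press's frame. Does not move; orientation as the press. The ratchet wheel (76 mm diameter, 16 saw teeth) sits on the left end of this shaft, y = +38 mm.
- crank_grip (a point): Middle of the crank's wooden grip, a bar of 24 mm diameter, 85 mm long, along the press's y, standing out to the right of the 8 mm crank arm; 103.5 mm right (-y) of the ram. It spins freely on its spindle, so a hand keeping its direction can carry it round, 80 mm from the shaft's axis. Start: 70 degrees before straight up, to the front, 217 mm above the board; end: 56 degrees past it, to the rear, 235 mm.
- thumb_lever (a joint): Pawl lever on a pin along the press's y at x = +76, z = 229.5 mm. 0 = on (leans 20 degrees to the front), 0.7 = off (20 degrees to the rear); an over-centre spring holds either end, so pushing the pad to the rear past upright with 2 to 3 N snaps it over. Off, it only springs the pawl: loaded, the pawl stays jammed under its tooth until the shaft is wound some 0.1 rad negative.
- thumb_pad (a point): Middle of the pad at the lever's upper end: 9 mm thick (x), 30 mm wide (y), 24 mm tall, 57 mm from the pin, 56 mm left (+y) of the ram's axis, 283 mm above the board; its upper edge reaches at most 300 mm. It moves 39 mm to the rear from on to off. Free space above it and in front of it.
- pawl_nose (a point): Tip of the steel pawl on top of the ratchet wheel: 225 mm above the board when engaged, some 14 mm higher once it has sprung clear. With the lever on it would catch again at every tooth (22.5 degrees apart).
- foot_face (a point): Centre of the underside of the ram's round foot (48 mm diameter, on a soft spring of 9 mm travel). At the start it rests on the mould, 68 mm above the board; with the crank fully back it is 109 mm above the board.
- egg_mould: White closed egg mould like a bear's head, 120 g, on the bed under the foot, ears to the rear. Block x -39 to +23 mm, 56 mm wide (flat sides), 48 tall; ears of 27 mm diameter reach x = +40; latch to x = -43. Origin: centre of the underside; x to the ears, z up. Head and foot bar it from straight above: grip its sides near the front, tool leaning 35 to 50 degrees to the front; pull it out, then lift.
- mould_base (a point): Centre of the mould's underside (its origin).
- rack_top (a point): Centre of the top of the cooling rack, a fixed low steel wire rack, 200 x 150 mm (its x, y), top 30 mm above the board, z up. It stands left or right of the press.
- bento: Bystander, loose: open yellow bento, 185 x 120 mm, 55 mm tall, with spring clips on the short sides; on the other side of the press from the rack.
- rice_bowl: Bystander, loose: white ceramic rice bowl, 120 mm across, 62 mm tall, far left of the press.
- tongs: Bystander, loose: stainless tongs lying flat, 165 mm long, 22 mm tall, far right of the press.
- spice_grinder: Bystander, loose: wooden spice grinder with a turning knob top, 52 mm across, 123 mm tall, behind the press.
There are look-alikes about, which are no part of the job. Of the things shaped like the part that bears rack_top, the bare steel one is meant.

How it is judged:
By the outcome, as a careful person would: the job done as asked, in the order asked, and still so for the second after the job is handed in, with the robot touching nothing.
It also fails if it takes over 67 s, if anything falls off the work surface, if the arm or the gripper's body presses on something with over 40 N, if the wrist force passes 120 N, or if a joint passes its speed limit or range.

### The arm

A 6-joint arm with a two-finger parallel gripper is mounted at the origin on the work surface. World frame = base frame: x ahead of the robot, y to its left, z up, the work surface at z = 0. Lengths are in mm, angles in rad, forces in N, time in s.
With the tool pointing down it reaches from about 400 to 925 mm from the base axis. Payload 12.5 kg.
Tool frame: the origin (TCP) lies at the very end of the fingers, on their centre line; the grasp point (between the pads) lies 19 mm behind it (env.tcp_to_grasp is the distance from the TCP to the grasp point, in mm); z points along the fingers, x is the direction in which the jaws open and shut, and the axes are right-handed (so a half turn about z gives the same grasp; the last joint's range is limited). The gripper opens to 95 mm and grips with 3 to 60 N. Pads are 20 mm wide; open, the fingers measure 119 mm over their backs; the gripper's body (75 mm by 180 mm) begins 59 mm behind the grasp point.
Start: joints at [-1.302, 0.491, 1.559, -0, 1.092, -0.106], TCP at [228.828, -581.622, 214.661] pointing down, gripper open.
Joint ranges: [-3.1, 3.1], [-0.84, 2.19], [0.05, 2.79], [-1.13, 4.28], [0.06, 2.93], [-2.69, 2.69]. Speed limits (rad/s): [2.22, 2.22, 2.79, 3.14, 3.14, 3.14].

### API

Orientations are given as [roll, pitch, yaw] about the fixed x, y, z axes, in that order (R = Rz(yaw) Ry(pitch) Rx(roll)).
In Python, from cell import env, vision, job gives the robot as it stands.
- The arm moves only by the shell command python3 -m pendant 'ROWS' [OPENING]. ROWS is JSON, a list of rows, each a list of 4 numbers: the shift along the tool's x, y, z in mm, then the turn about the tool's z in degrees. In form: [[tx, ty, tz, turn], ...]. A call has 1 to 8 rows; each row is the pose to reach, as a shift and turn from the pose measured when the call began, along the tool's axes at that moment; what a row does not reach only later rows make up. A row lasts 1/8 s, in which the tool goes at most 62.5 mm and 10.7 degrees, less where a joint would pass 70% of its speed; a pose out of reach is approached as far as the arm can. A call with a gripper value outside its range is refused whole. OPENING is the closure, from 0 (fully open) to 1 (shut), set as the call begins (- or left out, the last holds). The fingers move at their own pace and stop on an object; the grip force is fixed at half the most. Time passes only in rows, so rows that repeat a pose let the fingers close. It gives the time, the measured TCP pose, the force and the opening at its end, in the units of the state.
- env.state(): the state, without advancing time (a new reading comes with each control period).
- vision.read_camera(name): name is "scene" or "side" or "wrist"; returns a dict with "pixels" (384x512x3 uint8, red, green, blue), "intrinsics" (3x3 intrinsics, pixels), "k1" (the pictures are not rectified: a ray, as slopes to the right and down, at radius r is drawn at 1 + k1 r^2 times it, then the intrinsics apply), "R" (3x3) and "t" (3): a world point X has camera coordinates R X + t; the wrist camera has in their place "tool_from_camera" (4x4, takes a point from camera to tool coordinates, whose origin is the TCP and whose axes are the tool frame's). Camera axes: x right, y down, z forward; pixel columns grow to the right and rows downward; lengths in mm; the calibration is good to about 2 mm. A picture is of the moment at which its call begins: read the wrist's pose just before it. There is no depth.
- job.job_done(): hands the job in, once; it reports no verdict.
Trained networks look in a picture, given as the dict that the camera call returned (one of the last four; its "shot" number tells which), for a name from the list of things; names that differ only in an ending like _2 or _b are one class to them, and where a whole thing is asked for, a point or a joint stands for the part that bears it (a point fixed in the world has none). Each returns a list of dicts, best first, with "confidence" (0 to 1); they miss things now and then, are a little off and sometimes report something else, mostly with a low value. They report only what shows in the picture. A call takes as long as a camera call. They do not tell look-alikes from the thing itself.
- vision.find_in(picture, query): "at" ([x, y, z] in mm, in the coordinates of the camera as it stood for that picture, good to about 4 mm: the middle of the surface that is visible of it).
- vision.regions_of(picture, query): "pixels" (384x512 bool, what is visible of it).
The state is a dict: "t": time; "joints": joint angles; "qvel": joint speeds; "tau": joint torques, N m; "eef_pos": TCP position; "tcp_rot": TCP orientation; "ft_force": force on the tool from outside, world axes, zero at the start; "moment": the same for the moment, N m; "opening": opening from 0.0 (shut) to 1.0 (fully open).
Only numpy, scipy, OpenCV 4.12 (cv2) and the standard library are available. Lean on these libraries where they do the work, as an engineer would, in place of code of your own. Each camera call takes 0.05 s, during which the arm holds its last target.

## Working session

There is one attempt and no reset: what is moved stays moved. The work goes in short steps, Python scripts to look and compute and a shell command to move; the robot and the scene stay as the last step left them, time stands still between calls to the robot, and variables do not carry over. Pictures are saved under pics/ and viewed, and the job is handed in when it is done.

```bash
ls; mkdir -p pics; cat > h.py <<'E'
import numpy as np, cv2
from cell import env, vision, job
from scipy.spatial.transform import Rotation as Ro
def snap(name,tag):
    s=env.state(); p=vision.read_camera(name)
    cv2.imwrite(f'pics/{tag}.png',cv2.resize(p['pixels'][:,:,::-1],(768,576)))
    return s,p
def T_world(s,p):
    if 'R' in p and p['R'] is not None:
        R=np.array(p['R']);t=np.array(p['t']); return R.T,-R.T@t
    M=np.array(p['tool_from_camera']); Rt=Ro.from_euler('xyz',s['tcp_rot']).as_matrix()
    return Rt@M[:3,:3],Rt@M[:3,3]+np.array(s['eef_pos'])
def find(s,p,q,n=3):
    R,t=T_world(s,p); out=[]
    for d in vision.find_in(p,q)[:n]:
        w=R@np.array(d['at'])+t; out.append((np.round(w,1).tolist(),round(d['confidence'],2)))
    return out
def proj(s,p,X):
    R,t=T_world(s,p); c=R.T@(np.array(X)-t); a=c[:2]/c[2]; a=a*(1+p['k1']*(a@a)); K=np.array(p['intrinsics'])
    return (K@[a[0],a[1],1])[:2]
E
python3 - <<'E'
from h import *
s,p=snap('scene','s0'); print(s['t'],s['eef_pos'],s['tcp_rot'])
for q in ['press','thumb_pad','crank_grip','pawl_nose','egg_mould','foot_face']: print(q,find(s,p,q))
s,p=snap('side','d0')
for q in ['press','thumb_pad','crank_grip','rack_top','egg_mould','bento']: print(q,find(s,p,q))
print(env.state()['t'])
E
```

```text
pics
0.0 [ 228.73498374 -581.36284548  214.066181  ] [-3.14149727e+00  1.12109700e-03 -1.19602609e+00]
press [([615.0, -33.8, 176.3], 0.92), ([436.5, 320.5, 29.2], 0.46)]
thumb_pad [([633.1, 32.4, 251.4], 0.53)]
crank_grip [([521.3, -61.2, 222.0], 0.66)]
pawl_nose [([629.9, 34.2, 252.8], 0.74)]
egg_mould [([577.8, -29.9, 58.5], 0.74), ([467.4, -329.2, 35.2], 0.74)]
foot_face []
press [([517.7, -21.5, 24.4], 0.85)]
thumb_pad []
crank_grip []
rack_top [([576.3, -578.2, 29.4], 0.92), ([153.5, -305.4, 33.0], 0.84), ([514.2, -379.2, 29.3], 0.73)]
egg_mould []
bento [([508.8, 256.9, 29.9], 0.61)]
0.7
```

View pics/s0.png

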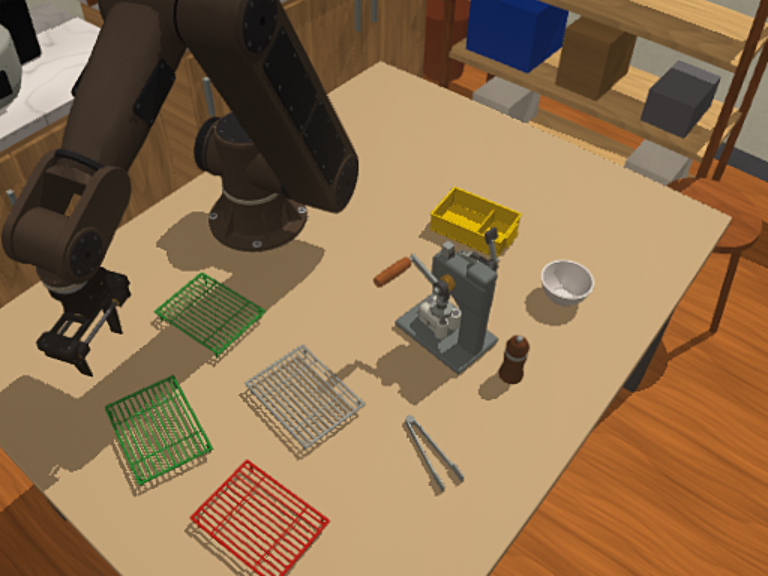

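View pics/d0.png

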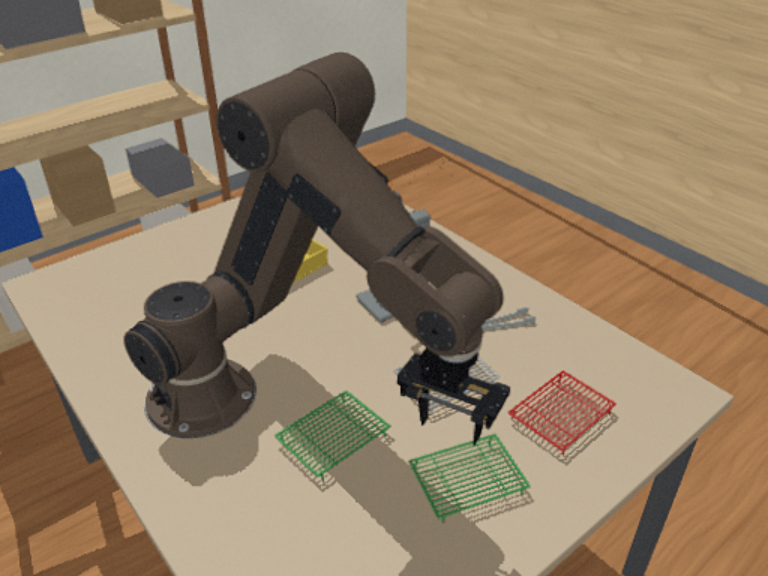

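```bash
python3 - <<'E'
from h import *
s,p=snap('scene','s1')
im=p['pixels'][:,:,::-1]
cv2.imwrite('pics/s1c.png',cv2.resize(im[140:255,240:360],None,fx=6,fy=5,interpolation=cv2.INTER_CUBIC)[:600])
for q in ['rack_top','press_bed','shaft_axis','mould_base','egg_mould','thumb_lever','spice_grinder','tongs']: print(q,find(s,p,q,5))
print(p['intrinsics'],p['k1'],T_world(s,p))
E
```

```text
rack_top [([308.0, -568.6, 30.9], 0.9), ([167.0, -305.7, 29.2], 0.76), ([586.7, -575.0, 33.0], 0.74), ([520.7, -64.2, 224.9], 0.73), ([469.5, -332.0, 31.5], 0.7)]
press_bed [([614.8, -28.5, 176.2], 0.55), ([520.7, -61.0, 222.3], 0.53), ([724.4, 268.2, 41.4], 0.32)]
shaft_axis [([611.0, -30.2, 173.7], 0.69), ([632.5, 33.2, 253.6], 0.45)]
mould_base [([583.3, -29.3, 58.6], 0.94)]
egg_mould [([580.1, -27.5, 59.1], 0.7)]
thumb_lever [([632.9, 30.5, 253.9], 0.72)]
spice_grinder [([754.6, -22.8, 76.6], 0.83)]
tongs [([736.8, -262.2, 12.1], 0.8), ([614.5, -29.8, 174.4], 0.3)]
[[481.3239362    0.         250.65815657]
 [  0.         481.3239362  187.18731888]
 [  0.           0.           1.        ]] -0.13909401291162823 (array([[ 0.77591022,  0.46466639, -0.42667141],
       [ 0.63079612, -0.56320027,  0.53376185],
       [ 0.00771974, -0.68329394, -0.7301026 ]]), array([1081.19112147, -870.25866105, 1219.36384076]))
```

View pics/s1c.png

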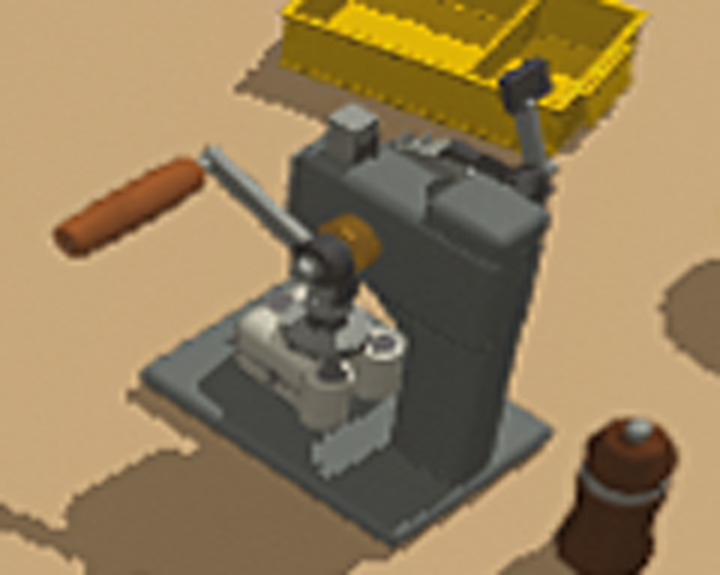

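```bash
cat >> h.py <<'E'
def Pw(pose,l):
    x,y,a=pose; c,s=np.cos(a),np.sin(a); return np.array([x+c*l[0]-s*l[1],y+s*l[0]+c*l[1],l[2]])
E
python3 - <<'E'
from h import *
from scipy.optimize import least_squares
s=env.state();p=vision.read_camera('scene')
L=[(-75,-65,20),(115,-65,20),(115,65,20),(0,0,256),(56.5,56,283),(28-75,-103.5,217)]
C=[(143,372),(397,533),(552,432),(353,114),(525,85),(135,206)]
px=np.array([(a/6+240,b/5+140) for a,b in C])
f=lambda q:np.concatenate([proj(s,p,Pw(q,l))-u for l,u in zip(L,px)])
r=least_squares(f,[575,-30,0],loss='soft_l1',x_scale=[10,10,.1])
print(r.x,np.degrees(r.x[2]),f(r.x).reshape(-1,2).round(1))
for l in L: print(l,Pw(r.x,l).round(1))
for d in vision.regions_of(p,'rack_top'):
    m=d['pixels']; ys,xs=np.nonzero(m); print(d['confidence'],xs.mean(),ys.mean(),m.sum(),p['pixels'][m].mean(0).round())
E
```

```text
[ 5.66130602e+02 -2.99993642e+00 -1.30948573e-01] -7.502800569662272 [[-1.1 -1.4]
 [-0.1  1.1]
 [ 1.3 -1.5]
 [ 0.4  0.3]
 [ 0.3  0.1]
 [-0.7  0.3]]
(-75, -65, 20) [483.3 -57.7  20. ]
(115, -65, 20) [671.7 -82.5  20. ]
(115, 65, 20) [688.6  46.4  20. ]
(0, 0, 256) [566.1  -3.  256. ]
(56.5, 56, 283) [629.5  45.1 283. ]
(-47, -103.5, 217) [506.  -99.5 217. ]
0.97 172.97096456692913 346.20472440944883 2032 [172.  58.  41.]
0.81 107.42721088435374 286.69591836734696 1470 [ 80. 116.  59.]
0.67 302.1920668058455 200.2582761705935 3353 [82. 79. 71.]
0.63 135.0924918389554 204.3764961915125 919 [ 87. 108.  60.]
0.57 205.68965517241378 254.03639846743295 522 [148. 136. 115.]
```

```bash
python3 - <<'E'
from h import *
from scipy.optimize import least_squares
s=env.state();p=vision.read_camera('scene')
# steel rack corners (768 scale)
px=np.array([(303,347),(364,404),(307,452),(246,388)])/1.5
def ray(u,z):
    K=np.array(p['intrinsics']);d=np.array([(u[0]-K[0,2])/K[0,0],(u[1]-K[1,2])/K[1,1]]);a=d.copy()
    for _ in range(20): a=d/(1+p['k1']*(a@a))
    R,t=T_world(s,p); v=R@np.array([a[0],a[1],1]); return t+v*(z-t[2])/v[2]
W=np.array([ray(u,30) for u in px]);print(W.round(1),W.mean(0),np.linalg.norm(np.roll(W,-1,0)-W,axis=1))
im=p['pixels'][:,:,::-1]
cv2.imwrite('pics/s2c.png',cv2.resize(im[225:310,155:255],None,fx=7,fy=7,interpolation=cv2.INTER_CUBIC))
E
```

```text
[[ 388.  -243.8   30. ]
 [ 575.9 -271.3   30. ]
 [ 562.2 -420.6   30. ]
 [ 370.9 -392.3   30. ]] [ 474.26416166 -332.02743756   30.        ] [189.87826095 149.99224442 193.36547988 149.48225837]
```

View pics/s2c.png

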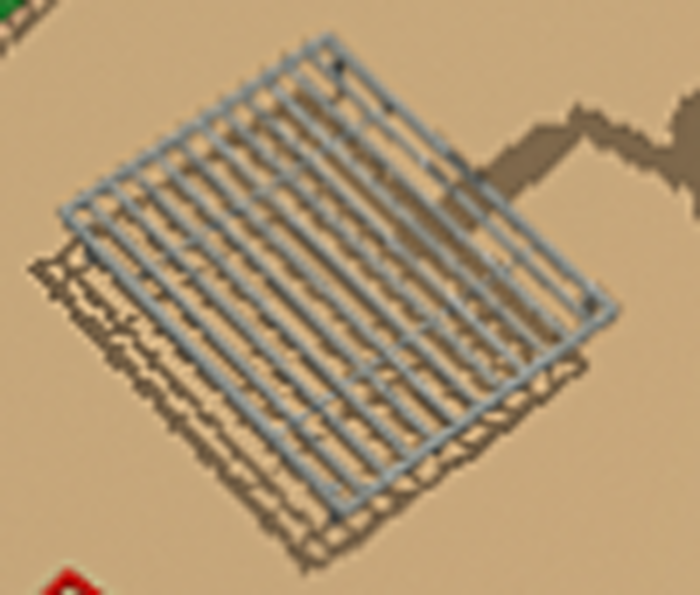

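```bash
cat >> h.py <<'E'
PRESS=[566.1,-3.0,-0.131]
def go(target):  # world target of TCP -> tool shift now
    s=env.state();R=Ro.from_euler('xyz',s['tcp_rot']).as_matrix()
    print('tool shift',(R.T@(np.array(target)-s['eef_pos'])).round(1),'pos',np.round(s['eef_pos'],1),'rot',np.degrees(s['tcp_rot']).round(1),'q',np.round(s['joints'],2),'f',np.round(s['ft_force'],1),'op',round(s['opening'],2),'t',s['t'])
E
python3 -m pendant '[[-38,-48,-11,-7.6],[-76,-96,-22,-15.2],[-114,-144,-33,-22.8],[-152,-192,-44,-30.4],[-190,-240,-55,-38],[-228,-288,-66,-45.6],[-266,-336,-77,-53.2],[-304,-384,-88,-61]]' 1
python3 -c "
from h import *
go(Pw(PRESS,(15,56,340)))"
```

```text
t: 2.3
eef_pos: [475.6, -156.3, 303.3]
tcp_rot: [3.141, -0.001, -0.127]
ft_force: [0.6, -0.7, 0.6]
opening: 0.22
tool shift [  85.6 -219.5  -36.7] pos [ 475.6 -156.3  303.3] rot [180.   -0.   -7.3] q [-0.45  0.23  1.73 -0.    1.19 -0.32] f [ 0.6 -0.7  0.6] op 0.22 t 2.3
```

```bash

python3 -m pendant '[[20,-50,-20,0],[40,-100,-40,0],[60,-155,-40,0],[80,-205,-40,0],[86,-220,-37,0],[86,-220,-37,0]]' 1
python3 - <<'E'
from h import *
s,p=snap('wrist','w1')
go(Pw(PRESS,(15,56,280)))
for q in ['thumb_pad','crank_grip','pawl_nose','egg_mould']: print(q,find(s,p,q))
for l in [(56.5,56,283),(-47,-103.5,217),(0,0,256)]: print(l,Pw(PRESS,l),proj(s,p,Pw(PRESS,l))*1.5)
E
```

```text
t: 3.05
eef_pos: [588.6, 51.4, 339.6]
tcp_rot: [3.141, 0.0, -0.126]
ft_force: [-0.4, 0.3, -0.2]
opening: 0.003
tool shift [-0.1 -0.1 60. ] pos [588.4  50.5 340. ] rot [180.   -0.   -7.3] q [-0.03  0.34  1.46 -0.    1.34  0.1 ] f [-1.  -0.2  0.5] op 0.0 t 3.1
thumb_pad [([625.3, 39.1, 238.2], 0.84)]
crank_grip [([595.8, 37.6, 206.9], 0.59), ([421.7, 271.5, 14.5], 0.17)]
pawl_nose [([621.6, 27.5, 231.6], 0.76)]
egg_mould [([543.5, 15.1, 65.9], 0.55)]
(56.5, 56, 283) [629.43093047  45.13983014 283.        ] [478.37384251 316.87291028]
(-47, -103.5, 217) [505.98295341 -99.4737825  217.        ] [300.02998612 511.70079864]
(0, 0, 256) [566.1  -3.  256. ] [364.33003724 398.82046358]
```

View pics/w1.png

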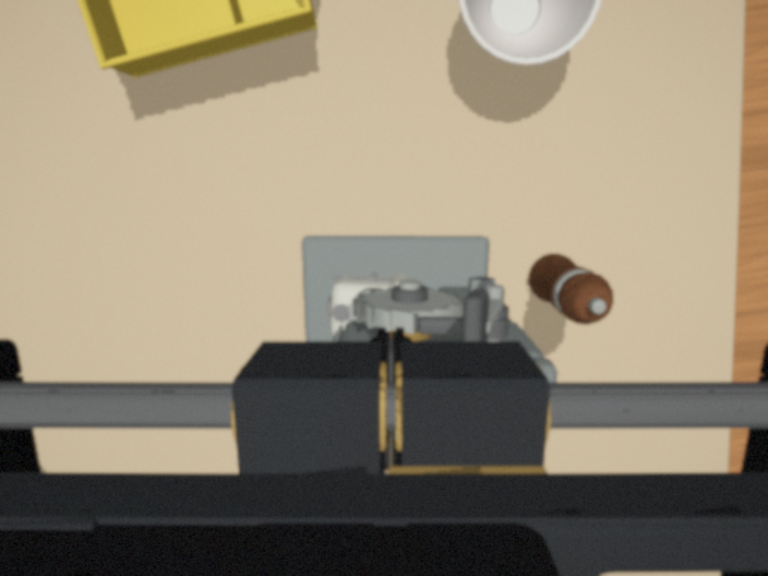

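```bash

python3 - <<'E'
from h import *
s=env.state();p=vision.read_camera('wrist')
for l in [(-75,65,20),(115,65,20),(28,38,190),(61,46,283),(61,66,283)]: print(l,(proj(s,p,Pw(PRESS,l))*1.5).round())
im=p['pixels'][:,:,::-1]
cv2.imwrite('pics/w2.png',cv2.resize(im[150:250,190:380],None,fx=4,fy=4,interpolation=cv2.INTER_CUBIC))
E
```

```text
(-75, 65, 20) [300. 232.]
(115, 65, 20) [491. 232.]
(28, 38, 190) [410. 301.]
(61, 46, 283) [486. 333.]
(61, 66, 283) [488. 293.]
```

View pics/w2.png

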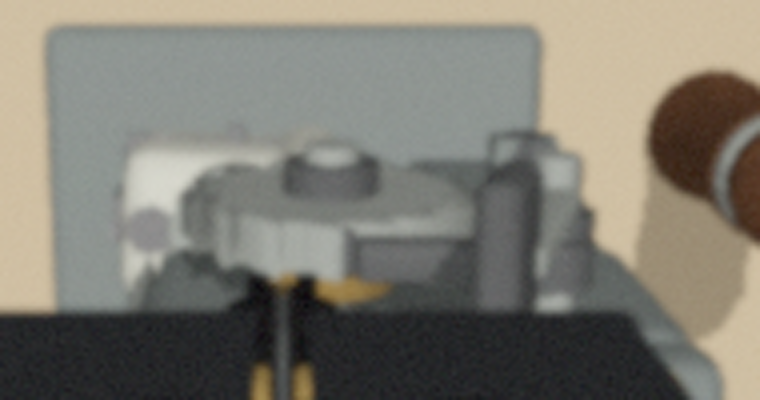

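```bash

python3 -m pendant '[[0,0,35,0],[0,0,64,0],[12,0,64,0],[22,0,64,0],[30,0,64,0],[38,0,64,0],[46,0,64,0],[54,0,64,0]]' 1
python3 -m pendant '[[6,0,0,0],[10,0,0,0],[10,0,0,0]]' 1
python3 -m pendant '[[-20,0,-10,0],[-40,0,-60,0],[-60,0,-100,0],[-60,0,-100,0]]' 1
python3 - <<'E'
from h import *
s,p=snap('wrist','w3')
im=p['pixels'][:,:,::-1]
s,p=snap('scene','s3')
im=p['pixels'][:,:,::-1]
cv2.imwrite('pics/s3c.png',cv2.resize(im[140:255,240:360],None,fx=6,fy=5,interpolation=cv2.INTER_CUBIC)[:600])
g=Pw(PRESS,(28-75.2,-106,217)); print(g)
go(g+[0,0,-19+150])
for l in [(56.5,56,283),(95.5,56,283),(-47,-103.5,217)]: print(l,(proj(s,p,Pw(PRESS,l))-[240,140])*[6,5])
E
```

```text
t: 4.35
eef_pos: [642.8, 42.9, 276.7]
tcp_rot: [3.141, -0.001, -0.128]
ft_force: [-0.3, -0.0, 0.3]
opening: 0.006
t: 4.72
eef_pos: [652.8, 41.6, 276.6]
tcp_rot: [3.141, -0.001, -0.128]
ft_force: [0.3, -0.2, -0.2]
opening: 0.004
t: 5.22
eef_pos: [591.8, 49.8, 381.0]
tcp_rot: [-3.141, -0.008, -0.128]
ft_force: [1.0, -0.1, 0.0]
opening: 0.005
[ 505.45810296 -101.92623678  217.        ]
tool shift [-66.8 161.3  29. ] pos [592.2  49.6 377.1] rot [ 1.8e+02 -1.0e-01 -7.3e+00] q [-0.03  0.33  1.39 -0.    1.42  0.1 ] f [-0.1  0.8 -0.5] op 0.01 t 5.325
(56.5, 56, 283) [526.79072725  85.53920348]
(95.5, 56, 283) [590.20249083 120.5942196 ]
(-47, -103.5, 217) [130.82462521 207.38394249]
```

View pics/s3c.png

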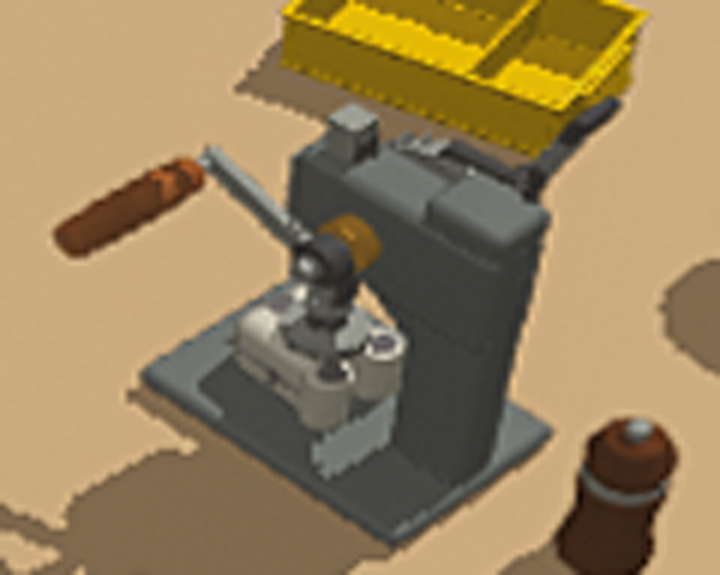

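View pics/w3.png

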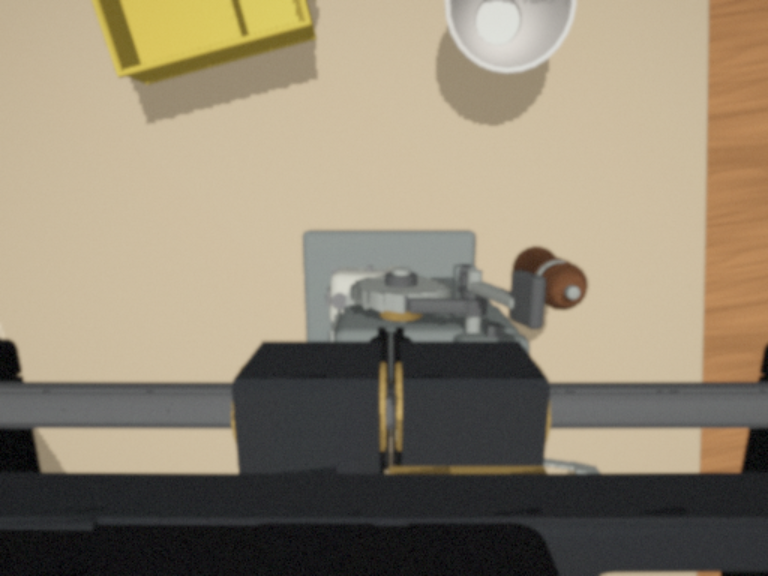

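```bash

python3 -m pendant '[[-20,50,5,0],[-42,100,15,0],[-60,145,25,0],[-67,161,29,0],[-67,161,29,0]]' 0
python3 - <<'E'
from h import *
s,p=snap('wrist','w4')
g=Pw(PRESS,(28-75.2,-106,217))
go(g+[0,0,-19])
for q in ['crank_grip']: print(q,find(s,p,q))
for y in (-61,-103.5,-146): print((proj(s,p,Pw(PRESS,(-47.2,y,217)))*1.5).round())
E
```

```text
t: 5.95
eef_pos: [505.0, -102.0, 347.3]
tcp_rot: [-3.142, -0.001, -0.13]
ft_force: [0.6, -0.2, -0.2]
opening: 0.472
tool shift [ -0.2   0.6 149.7] pos [ 505.5 -101.3  347.7] rot [-1.8e+02 -1.0e-01 -7.4e+00] q [-0.33  0.22  1.62  0.    1.3  -0.2 ] f [ 0.8  0.  -0. ] op 0.52 t 6.0
crank_grip [([534.2, -18.2, 66.3], 0.31)]
[393. 209.]
[392. 278.]
[392. 343.]
```

View pics/w4.png

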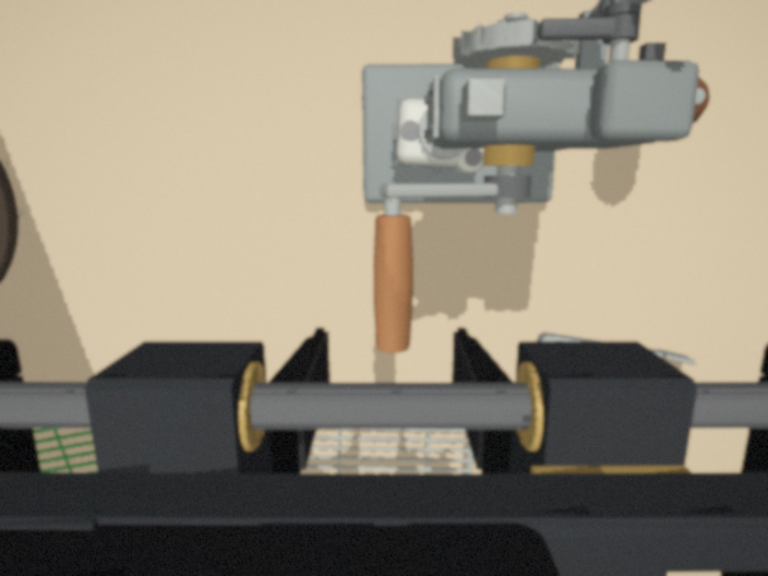

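```bash

python3 -m pendant '[[0,1,50,0],[0,1,100,0],[0,1,135,0],[0,1,150,0],[0,1,150,0]]' 0
python3 -m pendant '[[0,0,0,0],[0,0,0,0],[0,0,0,0],[0,0,0,0],[0,0,0,0],[0,0,0,0]]' 1
python3 -m pendant '[[0,0,0,0],[0,0,0,0]]' 1
python3 -c "
from h import *
s,p=snap('wrist','w5')
go(s['eef_pos'])"
```

```text
t: 6.68
eef_pos: [506.4, -101.3, 197.7]
tcp_rot: [-3.141, -0.001, -0.127]
ft_force: [-0.5, -0.4, 0.4]
opening: 0.99
t: 7.42
eef_pos: [506.4, -101.3, 197.7]
tcp_rot: [-3.141, -0.001, -0.127]
ft_force: [0.4, 0.8, -0.1]
opening: 0.429
t: 7.68
eef_pos: [506.5, -101.4, 197.7]
tcp_rot: [-3.141, -0.001, -0.127]
ft_force: [0.6, 0.4, 0.5]
opening: 0.248
tool shift [ 0.  0. -0.] pos [ 506.4 -101.3  197.7] rot [-1.8e+02 -1.0e-01 -7.3e+00] q [-0.33  0.36  1.84  0.    0.94 -0.2 ] f [ 0.7 -0.8 -0. ] op 0.24 t 7.725
```

View pics/w5.png

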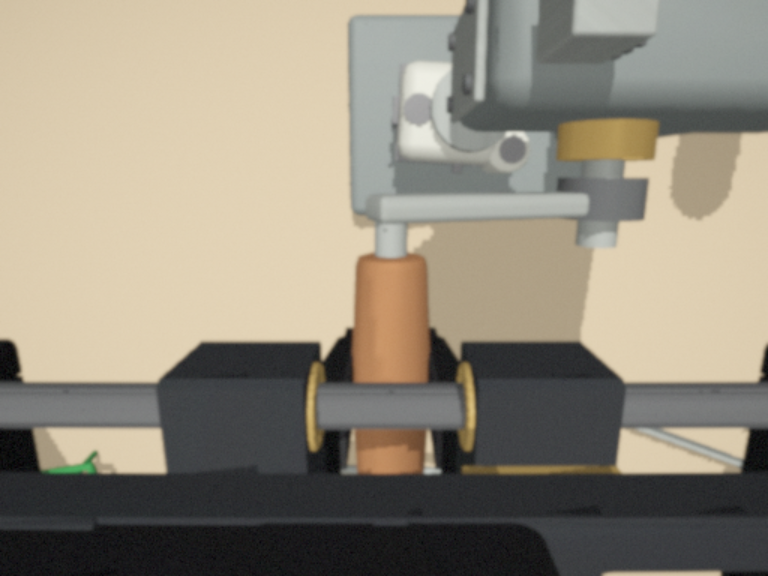

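```bash

python3 -m pendant '[[0,0,0,0],[0,0,0,0],[-1,0,3.5,0],[-2,0,7,0],[-2.8,0,10,0],[-3.5,0,13,0],[-3.5,0,13,0]]' 1
python3 - <<'E'
from h import *
s,p=snap('scene','s4')
im=p['pixels'][:,:,::-1]
cv2.imwrite('pics/s4c.png',cv2.resize(im[140:255,240:360],None,fx=6,fy=5,interpolation=cv2.INTER_CUBIC)[:600])
go(s['eef_pos'])
E
```

```text
t: 8.6
eef_pos: [502.7, -100.9, 184.9]
tcp_rot: [-3.141, -0.001, -0.127]
ft_force: [-3.5, -0.4, 5.8]
opening: 0.246
tool shift [-0.   0.   0.1] pos [ 502.7 -100.9  184.9] rot [-1.8e+02 -1.0e-01 -7.3e+00] q [-0.33  0.37  1.87  0.    0.91 -0.2 ] f [-3.2 -0.1  7.4] op 0.25 t 8.65
```

View pics/s4c.png

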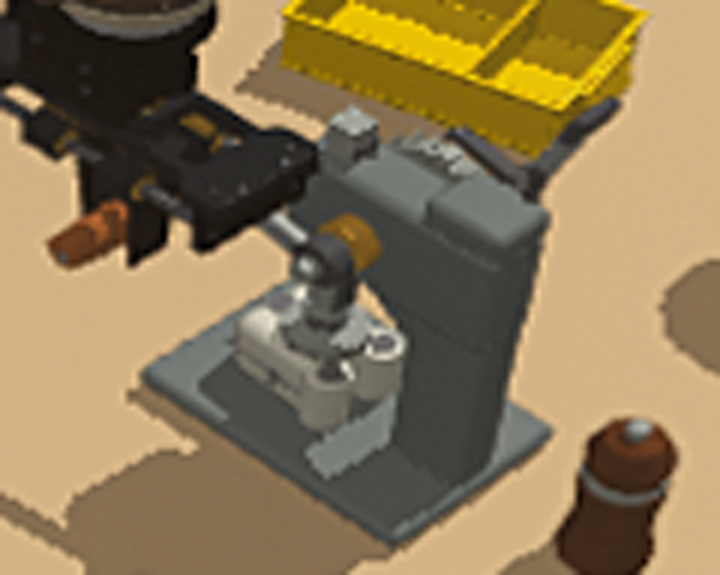

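```bash

python3 - <<'E'
import numpy as np
ph=np.linspace(-1.392,0.978,33)
X=80*np.sin(ph);Z=80*np.cos(ph)
for c in range(4):
    i=8*c; print([[round(X[i+k]-X[i]),0,round(-(Z[i+k]-Z[i])),0] for k in range(1,9)])
    print([X[i+8]-X[i],-(Z[i+8]-Z[i])])
print(Pw([566.1,-3,-.131],(0,0,0)), X-X[0],Z-Z[0])
E
```

```text
[[1, 0, -6, 0], [3, 0, -11, 0], [5, 0, -17, 0], [8, 0, -22, 0], [10, 0, -28, 0], [14, 0, -32, 0], [17, 0, -37, 0], [21, 0, -42, 0]]
[np.float64(21.364066018883513), np.float64(-41.53760660481528)]
[[4, 0, -4, 0], [9, 0, -8, 0], [14, 0, -11, 0], [19, 0, -14, 0], [24, 0, -17, 0], [30, 0, -19, 0], [35, 0, -21, 0], [41, 0, -23, 0]]
[np.float64(40.91862195645088), np.float64(-22.52692736483749)]
[[6, 0, -1, 0], [12, 0, -2, 0], [18, 0, -2, 0], [24, 0, -1, 0], [29, 0, -1, 0], [35, 0, 1, 0], [41, 0, 2, 0], [47, 0, 4, 0]]
[np.float64(46.52378899470855), np.float64(4.163308406957498)]
[[5, 0, 2, 0], [11, 0, 5, 0], [16, 0, 8, 0], [20, 0, 12, 0], [25, 0, 16, 0], [29, 0, 20, 0], [33, 0, 25, 0], [36, 0, 29, 0]]
[np.float64(36.2687340917847), np.float64(29.43424887261471)]Traceback (most recent call last):
  File "<stdin>", line 7, in <module>
NameError: name 'Pw' is not defined
```

```bash

python3 -m pendant '[[1,0,-6,0],[3,0,-11.5,0],[5,0,-17,0],[7.7,0,-22,0],[10.5,0,-27.5,0],[14,0,-32.5,0],[17.5,0,-37,0],[21.4,0,-41.5,0]]' 1
python3 -m pendant '[[4.3,0,-4,0],[9,0,-8,0],[14,0,-11,0],[19,0,-14.3,0],[24,0,-17,0],[30,0,-19,0],[35.3,0,-21,0],[41,0,-22.5,0]]' 1
python3 -c "
from h import *
go(np.array([502.7,-100.9,184.9])+62.3*np.array([.9914,-.131,0])+[0,0,64])"
```

```text
t: 9.65
eef_pos: [525.0, -103.7, 226.3]
tcp_rot: [-3.141, -0.003, -0.127]
ft_force: [12.2, 0.6, -7.6]
opening: 0.245
t: 10.65
eef_pos: [565.4, -108.8, 247.4]
tcp_rot: [-3.141, 0.0, -0.127]
ft_force: [5.5, -0.5, -11.8]
opening: 0.248
tool shift [-0.9  0.3 -1.5] pos [ 565.4 -108.8  247.4] rot [-180.     0.    -7.3] q [-0.31  0.39  1.64  0.    1.11 -0.18] f [  5.5  -0.5 -11.8] op 0.25 t 10.65
```

```bash

python3 -m pendant '[[6,0,0,0],[12,0,-1,0],[18,0,-1,0],[24,0,-0.5,0],[29,0,0,0],[35,0,2,0],[41,0,3,0],[46.5,0,5,0]]' 1
python3 -c "
from h import *
go(np.array([502.7,-100.9,184.9])+108.8*np.array([.9914,-.131,0])+[0,0,60])"
```

```text
t: 11.65
eef_pos: [611.7, -114.9, 242.0]
tcp_rot: [-3.141, 0.001, -0.127]
ft_force: [1.4, -3.5, -1.8]
opening: 0.249
tool shift [-1.   0.4 -2.9] pos [ 611.7 -114.9  242. ] rot [-180.     0.    -7.3] q [-0.29  0.46  1.53  0.    1.15 -0.16] f [ 1.4 -3.5 -1.8] op 0.25 t 11.65
```

```bash

python3 -m pendant '[[5,0,2,0],[10.5,0,5,0],[16,0,8,0],[20.5,0,12,0],[25,0,15.5,0],[29,0,19.5,0],[32.5,0,24,0],[36,0,28.5,0]]' 1
python3 -m pendant '[[1,0,1.5,0],[2,0,3,0],[2,0,3,0]]' 1
python3 - <<'E'
from h import *
s,p=snap('scene','s5')
im=p['pixels'][:,:,::-1]
cv2.imwrite('pics/s5c.png',cv2.resize(im[140:255,240:360],None,fx=6,fy=5,interpolation=cv2.INTER_CUBIC)[:600])
go(Pw(PRESS,(94.3,-106,235-19)))
E
```

```text
t: 12.65
eef_pos: [646.6, -119.3, 212.7]
tcp_rot: [-3.141, 0.004, -0.127]
ft_force: [-17.3, -1.4, 12.9]
opening: 0.245
t: 13.02
eef_pos: [646.6, -119.4, 212.5]
tcp_rot: [-3.141, 0.006, -0.127]
ft_force: [-22.1, 0.5, 20.7]
opening: 0.246
tool shift [-0.8  1.2 -3.6] pos [ 646.6 -119.3  212.4] rot [-180.     0.4   -7.3] q [-0.28  0.54  1.47 -0.    1.13 -0.16] f [-20.5  -0.5  21.3] op 0.24 t 13.075
```

View pics/s5c.png

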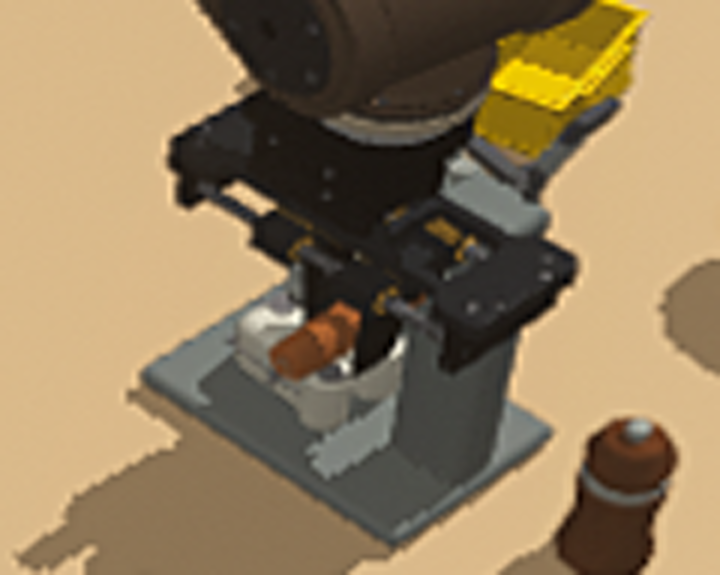

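```bash

python3 -m pendant '[[-0.5,0,-0.5,0],[-0.5,0,-0.5,0],[-0.5,0,-0.5,0],[-0.5,0,-0.5,0],[-0.5,0,-0.5,0]]' 0
python3 -m pendant '[[0,0,-30,0],[0,0,-80,0],[0,0,-120,0],[0,0,-120,0]]' 0
python3 - <<'E'
from h import *
s,p=snap('wrist','w6')
s,p=snap('scene','s6')
im=p['pixels'][:,:,::-1]
cv2.imwrite('pics/s6c.png',cv2.resize(im[140:255,240:360],None,fx=6,fy=5,interpolation=cv2.INTER_CUBIC)[:600])
go(Pw(PRESS,(-70,0,300)))
E
```

```text
t: 13.7
eef_pos: [646.3, -119.2, 212.8]
tcp_rot: [-3.141, 0.006, -0.127]
ft_force: [0.2, 0.9, -0.8]
opening: 0.714
t: 14.2
eef_pos: [647.8, -119.6, 336.1]
tcp_rot: [3.141, 0.001, -0.127]
ft_force: [0.6, -0.5, -0.6]
opening: 1.0
tool shift [-164.6 -105.5   33.5] pos [ 646.9 -119.4  332.3] rot [-180.     0.4   -7.3] q [-0.28  0.46  1.3  -0.    1.39 -0.16] f [-0.5  0.9  0. ] op 1.0 t 14.3
```

View pics/s6c.png

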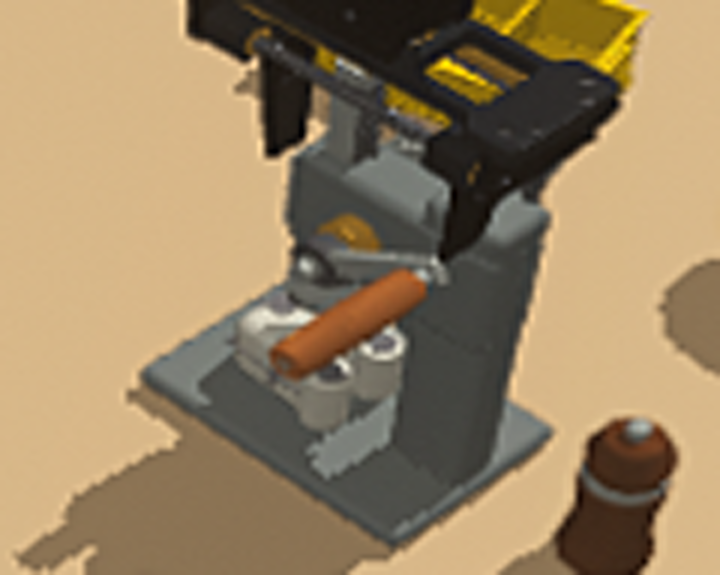

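View pics/w6.png

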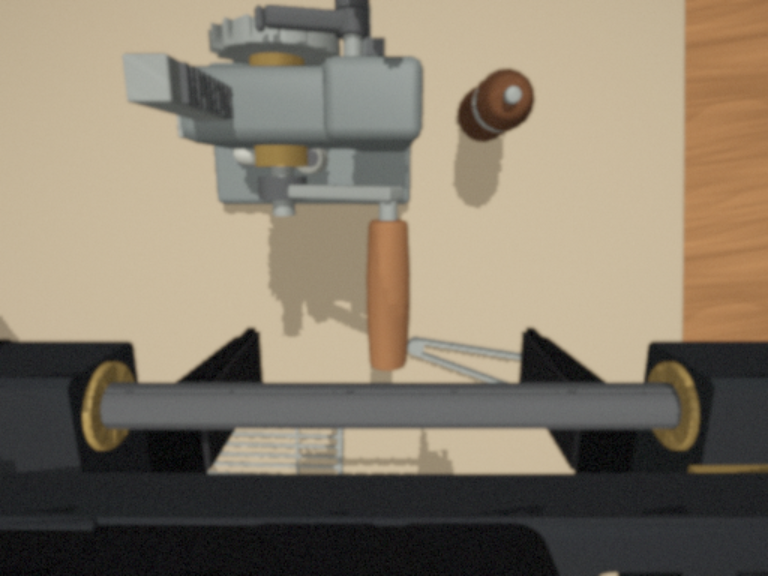

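```bash

python3 - <<'E'
from h import *
p=vision.read_camera('wrist');M=np.array(p['tool_from_camera']).round(2);print(M)
for th in (35,45):
    a=np.radians(th); z=np.array([np.sin(a),-np.cos(a)]); y=np.array([np.cos(a),np.sin(a)])
    for sg in(1,-1): print(th,sg,M[1,3]*y*sg+M[2,3]*z)
E
```

```text
[[   1.      0.     -0.     -0.97]
 [  -0.      0.97    0.23  -65.31]
 [   0.     -0.23    0.97 -170.26]
 [   0.      0.      0.      1.  ]]
35 1 [-151.15594407  102.00855   ]
35 -1 [-44.15830404 176.92910412]
45 1 [-166.57314444   74.21085669]
45 -1 [-74.21085669 166.57314444]
```

```bash

python3 -m pendant '[[25,-4,0,10.5],[50,-8,0,21],[75,-12,0,31.5],[100,-16,0,42],[125,-20,0,52.5],[150,-24,0,63],[175,-28,0,73.5],[200,-33,0,84]]' 0
python3 -c "
from h import *
go([950,-125,332])"
```

```text
t: 15.35
eef_pos: [849.9, -111.9, 327.9]
tcp_rot: [3.131, 0.002, -1.599]
ft_force: [-0.6, -0.3, 0.6]
opening: 1.0
tool shift [  10.2 -100.4   -5.1] pos [ 849.9 -111.9  327.9] rot [ 1.794e+02  1.000e-01 -9.160e+01] q [-0.21  0.86  0.56  0.    1.74  1.39] f [-0.6 -0.3  0.6] op 1.0 t 15.35
```

```bash

python3 -m pendant '[[3,-50,0,6],[8,-100,0,6],[13,-150,0,6],[18,-200,0,6],[18,-200,0,6]]' 0
python3 -c "
from h import *
go([950,-125,332])"
```

```text
t: 15.98
eef_pos: [932.4, -120.6, 287.2]
tcp_rot: [-3.109, 0.001, -1.704]
ft_force: [0.7, -0.6, -0.7]
opening: 1.0
tool shift [  2.  -19.5 -44.2] pos [ 932.4 -120.6  287.2] rot [-1.781e+02  1.000e-01 -9.760e+01] q [-0.2   1.13  0.05  0.    1.92  1.51] f [ 0.7 -0.6 -0.7] op 1.0 t 15.975
```

```bash

python3 -m pendant '[[0,-62,0,0],[0,-124,0,0],[0,-186,0,0],[0,-248,0,0],[0,-310,0,0],[0,-370,0,0]]' 0
python3 -c "
from h import *
go([950,-125,332])"
```

```text
t: 16.73
eef_pos: [964.7, -125.5, 228.7]
tcp_rot: [-3.066, 0.001, -1.703]
ft_force: [-0.4, -0.1, -0.2]
opening: 0.999
tool shift [   1.3    6.8 -104.1] pos [ 964.7 -125.5  228.7] rot [-1.757e+02  1.000e-01 -9.760e+01] q [-0.2   1.2   0.05  0.01  1.82  1.51] f [-0.4 -0.1 -0.2] op 1.0 t 16.725
```

```bash

python3 -m pendant '[[0,-62,0,0]]' 0
python3 -m pendant '[[0,-62,0,0]]' 0
python3 -m pendant '[[0,-62,0,0],[0,-124,0,0]]' 0

```

```text
t: 16.85
eef_pos: [978.0, -127.4, 218.3]
tcp_rot: [-3.029, 0.001, -1.703]
ft_force: [-0.4, -0.0, -0.6]
opening: 1.001
t: 16.98
eef_pos: [990.8, -129.2, 209.7]
tcp_rot: [-2.993, 0.001, -1.703]
ft_force: [0.6, 0.2, 0.1]
opening: 1.002
t: 17.23
eef_pos: [1005.3, -131.4, 200.1]
tcp_rot: [-2.95, 0.002, -1.703]
ft_force: [-0.4, -0.7, -0.2]
opening: 0.998
```

```bash

for i in 1; do true; done
python3 -m pendant '[[0,-62,0,0]]' 0
python3 -m pendant '[[0,-62,0,0]]' 0
python3 -m pendant '[[0,-62,0,0]]' 0
python3 -m pendant '[[0,-62,0,0]]' 0
python3 -m pendant '[[0,-62,0,0]]' 0
python3 -c "
from h import *
go([950,-125,332])"
```

```text
t: 17.35
eef_pos: [1016.2, -133.0, 198.0]
tcp_rot: [-2.913, 0.002, -1.703]
ft_force: [-0.2, 0.1, 1.0]
opening: 1.002
t: 17.48
eef_pos: [1026.6, -134.5, 197.9]
tcp_rot: [-2.876, 0.002, -1.703]
ft_force: [0.2, -0.2, 0.6]
opening: 1.0
t: 17.6
eef_pos: [1036.3, -135.9, 200.4]
tcp_rot: [-2.839, 0.002, -1.703]
ft_force: [-0.3, 0.3, -0.8]
opening: 0.999
t: 17.73
eef_pos: [1045.5, -137.3, 205.1]
tcp_rot: [-2.801, 0.002, -1.703]
ft_force: [-0.3, -0.6, -1.1]
opening: 1.0
t: 17.85
eef_pos: [1054.3, -138.5, 212.3]
tcp_rot: [-2.763, 0.002, -1.703]
ft_force: [0.9, 0.4, -0.5]
opening: 1.001
tool shift [ 1.000e-01  5.340e+01 -1.501e+02] pos [1054.3 -138.5  212.3] rot [-1.583e+02  1.000e-01 -9.760e+01] q [-0.2   1.24  0.05  0.03  1.48  1.51] f [ 0.9  0.4 -0.5] op 1.0 t 17.85
```

```bash

python3 -m pendant '[[0,-62,0,0]]' 0 >/dev/null
python3 -m pendant '[[0,-62,0,0]]' 0 >/dev/null
python3 -m pendant '[[0,-62,0,0]]' 0 
python3 -m pendant '[[0,-62,0,0]]' 0 >/dev/null
python3 -m pendant '[[0,-62,0,0]]' 0
python3 -m pendant '[[0,-62,0,0]]' 0 >/dev/null
python3 -m pendant '[[0,-62,0,0]]' 0 >/dev/null
python3 -m pendant '[[0,-62,0,0]]' 0
python3 -c "
from h import *
go([950,-125,332])"
```

```text
t: 18.23
eef_pos: [1076.4, -141.8, 246.9]
tcp_rot: [-2.647, 0.002, -1.703]
ft_force: [0.0, -0.1, 0.2]
opening: 0.999
t: 18.48
eef_pos: [1087.1, -143.5, 279.1]
tcp_rot: [-2.571, 0.002, -1.703]
ft_force: [-0.6, -0.1, 1.0]
opening: 1.005
t: 18.85
eef_pos: [1096.7, -145.1, 338.4]
tcp_rot: [-2.46, 0.002, -1.703]
ft_force: [0.4, -0.2, 0.0]
opening: 1.003
tool shift [ -0.5 119.  -88.3] pos [1096.7 -145.1  338.4] rot [-1.41e+02  1.00e-01 -9.76e+01] q [-0.2   1.15  0.05  0.05  1.27  1.5 ] f [ 0.4 -0.2  0. ] op 1.0 t 18.85
```

```bash
cat > kin.py <<'E'
import numpy as np
D=[(.491,1.559,1.092,625,214.7),(.23,1.73,1.19,500.7,303.3),(.34,1.46,1.34,590.6,340),(.36,1.84,.94,516.4,197.7),(.46,1.3,1.39,657.8,332.3),(.86,.56,1.74,857.2,327.9),(1.13,.05,1.92,940.2,287.2),(1.24,.05,1.48,1063.4,212.3),(1.15,.05,1.27,1106.2,338.4)]
A=[];b=[]
for j2,j3,j5,r,z in D:
    a1,a2,a3=j2,j2+j3,j2+j3+j5
    A.append([1,0,np.sin(a1),np.cos(a1),np.sin(a2),np.cos(a2),np.sin(a3)]);b.append(r)
    A.append([0,1,np.cos(a1),-np.sin(a1),np.cos(a2),-np.sin(a2),np.cos(a3)]);b.append(z)
P=np.linalg.lstsq(np.array(A),np.array(b),rcond=1e-3)[0]
def fk(j2,j3,j5):
    a1,a2,a3=j2,j2+j3,j2+j3+j5
    return np.array([P@[1,0,np.sin(a1),np.cos(a1),np.sin(a2),np.cos(a2),np.sin(a3)],P@[0,1,np.cos(a1),-np.sin(a1),np.cos(a2),-np.sin(a2),np.cos(a3)]])
if __name__=='__main__':
    from scipy.optimize import least_squares
    print(P.round(1),(np.array(A)@P-b).round(1))
    for th in (35,39,42):
      for r,z in [(560,36),(530,36),(500,36),(480,36),(450,36),(450,120),(480,200),(450,300),(500,400),(700,400),(900,400),(570,80),(570,110)]:
        s=np.pi-np.radians(th)
        f=lambda q:fk(q[0],q[1],s-q[0]-q[1])-[r,z]
        o=least_squares(f,[.1,1.9],bounds=([-.84,.05],[2.19,2.79]));q=o.x
        print(th,r,z,q.round(2),round(s-q.sum(),2),f(q).round(1))
E
python3 kin.py
```

```text
[  8.  212.7 579.    2.3 409.2  47.2 276.3] [-0.8  0.7 -0.2 -2.6  0.8  2.6  1.2  0.9 -0.1 -1.4 -2.4 -0.6  0.2  6.7
 -0.5 -3.1  1.6 -3.2]
35 560 36 [0.65 2.28] -0.4 [-0. -0.]
35 530 36 [0.65 2.35] -0.46 [0. 0.]
35 500 36 [0.65 2.42] -0.54 [-0.  0.]
35 480 36 [0.65 2.47] -0.59 [ 0. -0.]
35 450 36 [0.66 2.55] -0.68 [-0.  0.]
35 450 120 [0.37 2.48] -0.32 [-0.  0.]
35 480 200 [0.18 2.32] 0.03 [0. 0.]
35 450 300 [-0.06  2.21] 0.38 [ 0. -0.]
35 500 400 [-0.08  1.95] 0.67 [0. 0.]
35 700 400 [0.26 1.56] 0.71 [ 0. -0.]
35 900 400 [0.6  1.02] 0.92 [-0.  0.]
35 570 80 [0.55 2.23] -0.25 [-0.  0.]
35 570 110 [0.48 2.21] -0.16 [-0.  0.]
39 560 36 [0.68 2.32] -0.53 [ 0. -0.]
39 530 36 [0.68 2.39] -0.61 [0. 0.]
39 500 36 [0.69 2.46] -0.69 [ 0. -0.]
39 480 36 [0.7  2.51] -0.75 [0. 0.]
39 450 36 [0.72 2.59] -0.85 [ 0. -0.]
39 450 120 [0.4  2.53] -0.47 [ 0. -0.]
39 480 200 [0.19 2.37] -0.09 [0. 0.]
39 450 300 [-0.07  2.26] 0.27 [0. 0.]
39 500 400 [-0.1   1.99] 0.57 [ 0. -0.]
39 700 400 [0.24 1.62] 0.61 [-0. -0.]
39 900 400 [0.57 1.09] 0.8 [0. 0.]
39 570 80 [0.57 2.28] -0.38 [0. 0.]
39 570 110 [0.49 2.26] -0.29 [-0.  0.]
42 560 36 [0.7  2.35] -0.64 [0. 0.]
42 530 36 [0.71 2.42] -0.72 [-0. -0.]
42 500 36 [0.72 2.49] -0.81 [-0.  0.]
42 480 36 [0.74 2.54] -0.87 [-0.  0.]
42 450 36 [0.77 2.62] -0.99 [0. 0.]
42 450 120 [0.43 2.56] -0.59 [0. 0.]
42 480 200 [0.2 2.4] -0.19 [0. 0.]
42 450 300 [-0.07  2.29] 0.19 [0. 0.]
42 500 400 [-0.11  2.03] 0.49 [0. 0.]
42 700 400 [0.23 1.66] 0.52 [-0.  0.]
42 900 400 [0.56 1.14] 0.71 [-0.  0.]
42 570 80 [0.59 2.31] -0.49 [-0. -0.]
42 570 110 [0.51 2.29] -0.39 [ 0. -0.]
```

```bash
python3 -c "
from h import *
go([800,-230,400]); go([500,-320,380])"
```

```text
tool shift [ 123.2  180.8 -226.2] pos [1096.7 -145.1  338.4] rot [-1.41e+02  1.00e-01 -9.76e+01] q [-0.2   1.15  0.05  0.05  1.27  1.5 ] f [ 0.4 -0.2  0. ] op 1.0 t 18.85
tool shift [ 252.   415.  -390.7] pos [1096.7 -145.1  338.4] rot [-1.41e+02  1.00e-01 -9.76e+01] q [-0.2   1.15  0.05  0.05  1.27  1.5 ] f [ 0.4 -0.2  0. ] op 1.0 t 18.85
```

```bash

python3 -m pendant '[[24,40,-38,0],[48,80,-76,0],[72,120,-114,0],[96,160,-152,0],[120,200,-190,0],[144,240,-228,0],[168,280,-266,0],[192,320,-304,0]]' 0
python3 -c "
from h import *
go([500,-320,330])"
```

```text
t: 19.85
eef_pos: [685.8, -262.7, 370.2]
tcp_rot: [-2.458, 0.001, -1.703]
ft_force: [0.1, -0.2, 0.6]
opening: 1.002
tool shift [ 81.4 162.3 -80.4] pos [ 685.8 -262.7  370.2] rot [-1.408e+02  1.000e-01 -9.760e+01] q [-0.55  0.33  1.57  0.44  0.66  0.88] f [ 0.1 -0.2  0.6] op 1.0 t 19.85
```

```bash

python3 -m pendant '[[20,41,-20,0],[41,81,-40,0],[61,122,-60,0],[81,162,-80,0],[81,162,-80,0]]' 0
python3 -c "
from h import *
go([500,-320,200])"
```

```text
t: 20.48
eef_pos: [498.4, -320.8, 330.4]
tcp_rot: [-2.457, -0.0, -1.707]
ft_force: [0.5, -0.6, 0.7]
opening: 0.999
tool shift [ -1.   81.3 102. ] pos [ 498.4 -320.8  330.4] rot [-140.8   -0.   -97.8] q [-0.89  0.17  1.9   0.75  0.68  0.32] f [ 0.5 -0.6  0.7] op 1.0 t 20.475
```

```bash

python3 -m pendant '[[0,20,26,0],[0,41,51,0],[0,61,77,0],[0,81,102,0],[0,94,118,0],[0,94,118,0]]' 0
python3 -c "
from h import *
go(Pw(PRESS,(-140,0,180)))"
```

```text
t: 21.22
eef_pos: [500.6, -320.8, 178.9]
tcp_rot: [-2.458, 0.001, -1.707]
ft_force: [0.1, 0.5, 0.1]
opening: 1.004
tool shift [-323.    91.   -75.3] pos [ 500.6 -320.8  178.9] rot [-140.9    0.   -97.8] q [-0.88  0.39  2.09  1.32  0.46 -0.34] f [0.1 0.5 0.1] op 1.0 t 21.225
```

```bash

python3 -c "
from h import *
go(Pw(PRESS,(-120,-2,100)))"
python3 -m pendant '[[0,8,10,0],[0,20,30,0],[-30,28,32,0],[-60,36,32,0],[-90,44,32,0],[-120,52,28,0],[-150,60,24,0],[-180,66,20,0]]' 0
python3 -c "
from h import *
go(Pw(PRESS,(-120,-2,100)))"

```

```text
tool shift [-321.1  126.    -0.6] pos [ 500.6 -320.8  178.9] rot [-140.9    0.   -97.8] q [-0.88  0.39  2.09  1.32  0.46 -0.34] f [0.1 0.5 0.1] op 1.0 t 21.225
t: 22.22
eef_pos: [487.8, -136.4, 123.4]
tcp_rot: [-2.455, 0.0, -1.706]
ft_force: [-0.0, -0.8, -0.5]
opening: 1.004
tool shift [-140.2   61.6  -20.2] pos [ 487.8 -136.4  123.4] rot [-140.7    0.   -97.8] q [-0.54  0.41  2.39  2.43  0.39 -1.22] f [-0.  -0.8 -0.5] op 1.0 t 22.225
```

```bash

python3 -m pendant '[[-35,16,-5,0],[-70,31,-10,0],[-105,46,-15,0],[-140,61,-20,0],[-140,61,-20,0]]' 0
python3 - <<'E'
from h import *
s,p=snap('wrist','w7')
go(Pw(PRESS,(-110,-2,36)))
for q in ['egg_mould','mould_base','foot_face']: print(q,find(s,p,q))
for l in [(-39,28,68),(-39,-28,68),(-39,28,20),(-39,-28,20),(-75,65,20),(-75,-65,20)]: print(l,(proj(s,p,Pw(PRESS,l))*1.5).round())
E
```

```text
t: 22.85
eef_pos: [448.1, 13.3, 101.1]
tcp_rot: [-2.452, 0.002, -1.701]
ft_force: [0.7, -0.2, 0.1]
opening: 0.999
tool shift [ 1.8 35.1 55.7] pos [448.7  12.1 101.3] rot [-1.405e+02  1.000e-01 -9.760e+01] q [-0.11  0.45  2.55  3.16  0.55 -1.57] f [0.2 0.2 0.3] op 1.0 t 22.9
egg_mould [([541.4, -6.1, 66.5], 0.92)]
mould_base [([545.4, -1.1, 18.8], 0.52)]
foot_face [([555.3, -3.0, 115.5], 0.96), ([737.2, 8.5, 15.9], 0.15)]
(-39, 28, 68) [336. 224.]
(-39, -28, 68) [448. 224.]
(-39, 28, 20) [345. 270.]
(-39, -28, 20) [440. 270.]
(-75, 65, 20) [275. 327.]
(-75, -65, 20) [509. 327.]
```

View pics/w7.png

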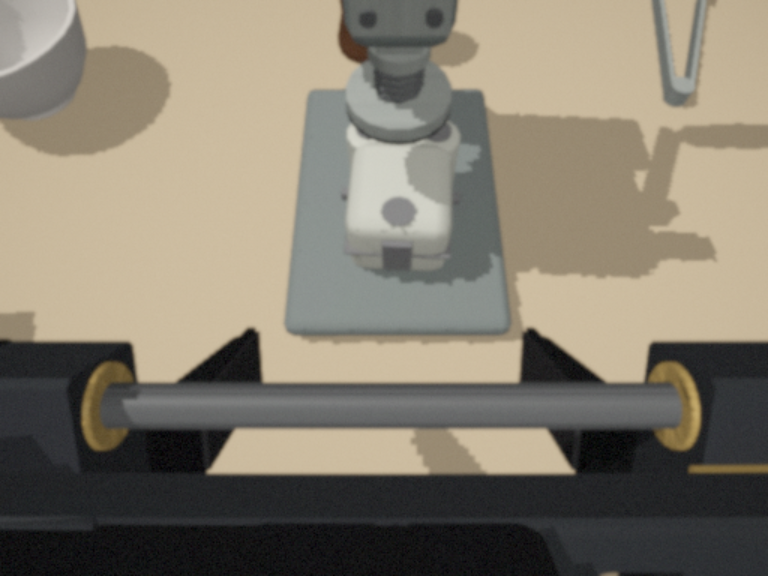

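```bash

python3 -c "
from h import *
go(Pw(PRESS,(-100,-3.5,37)))
go(Pw(PRESS,(-16,-3.5,37)))"
```

```text
tool shift [ 0.9 26.7 61. ] pos [448.6   9.9 101. ] rot [-1.405e+02  1.000e-01 -9.780e+01] q [-0.12  0.45  2.55  3.16  0.55 -1.57] f [0.5 0.5 0.2] op 1.0 t 23.05
tool shift [  0.5 -38.1 114.4] pos [448.6   9.9 101. ] rot [-1.405e+02  1.000e-01 -9.780e+01] q [-0.12  0.45  2.55  3.16  0.55 -1.57] f [0.5 0.5 0.2] op 1.0 t 23.05
```

```bash

python3 -m pendant '[[1,13,30,0],[1,26,60,0],[1,20,66,0],[1,4,79,0],[1,-12,92,0],[1,-26,104,0],[1,-26,104,0]]' 0
python3 - <<'E'
from h import *
s,p=snap('wrist','w8')
go(Pw(PRESS,(-16,-3.5,37)))
s,p=snap('scene','s8')
im=p['pixels'][:,:,::-1]
cv2.imwrite('pics/s8c.png',cv2.resize(im[140:255,240:360],None,fx=6,fy=5,interpolation=cv2.INTER_CUBIC)[:600])
E
```

```text
t: 23.92
eef_pos: [535.3, -3.5, 39.5]
tcp_rot: [-2.448, 0.002, -1.708]
ft_force: [-0.5, 0.0, 0.2]
opening: 1.0
tool shift [ -1.  -10.8  11.5] pos [534.1  -3.2  38.9] rot [-1.404e+02  1.000e-01 -9.780e+01] q [-0.13  0.66  2.38  3.15  0.59 -1.57] f [-0.1  0.5 -0. ] op 1.0 t 23.975
```

View pics/w8.png

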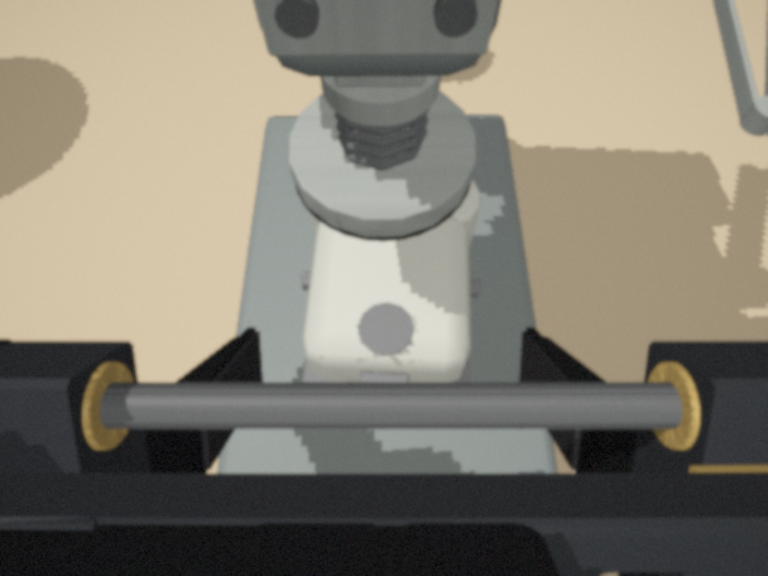

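View pics/s8c.png

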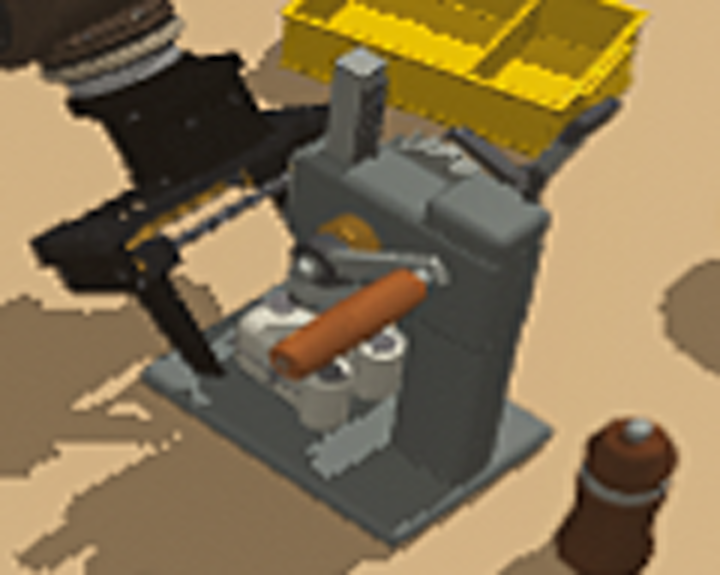

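```bash

python3 - <<'E'
from h import *
s=env.state();p=vision.read_camera('wrist')
for x in (-39,-30,-20,-10,0,10):
  for z in (44,): print(x,z,(proj(s,p,Pw(PRESS,(x,-34,z)))*1.5).round(),(proj(s,p,Pw(PRESS,(x,28,z)))*1.5).round())
im=p['pixels'][:,:,::-1]
cv2.imwrite('pics/w9.png',cv2.resize(im[140:260,190:330],None,fx=5,fy=5,interpolation=cv2.INTER_CUBIC))
E
```

```text
-39 44 [475. 367.] [299. 368.]
-30 44 [473. 343.] [301. 344.]
-20 44 [471. 318.] [303. 319.]
-10 44 [469. 293.] [305. 294.]
0 44 [467. 270.] [307. 271.]
10 44 [465. 248.] [308. 249.]
```

View pics/w9.png

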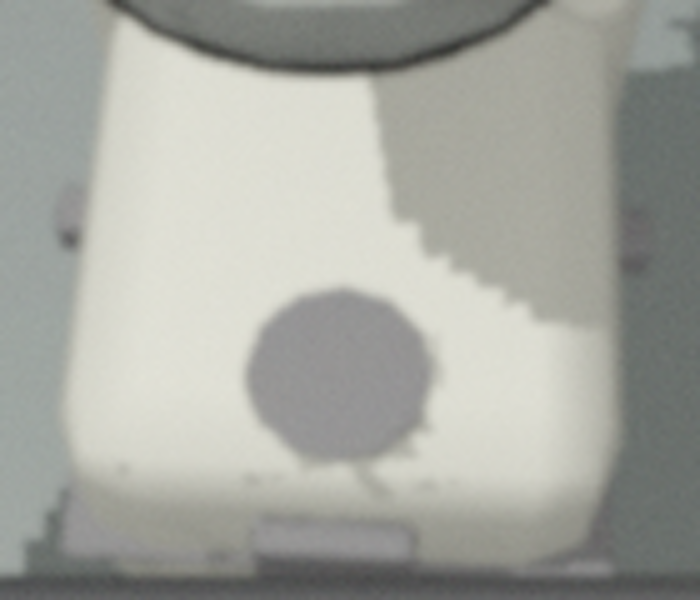

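```bash

python3 -m pendant '[[-1,-5,5,0],[-1.3,-9,10,0],[-1.3,-9,10,0]]' 0
python3 -m pendant '[[0,0,0,0],[0,0,0,0],[0,0,0,0],[0,0,0,0],[0,0,0,0],[0,0,0,0]]' 1
python3 - <<'E'
from h import *
s,p=snap('wrist','w10')
go(Pw(PRESS,(-16,-3.5,37)))
E
```

```text
t: 24.45
eef_pos: [547.1, -3.4, 36.0]
tcp_rot: [-2.452, 0.001, -1.707]
ft_force: [0.7, -0.6, 0.4]
opening: 0.997
t: 25.2
eef_pos: [547.0, -3.4, 36.0]
tcp_rot: [-2.452, 0.001, -1.707]
ft_force: [-0.3, 0.7, -0.0]
opening: 0.592
tool shift [ 0.6 -2.8  1.1] pos [547.   -3.4  36.1] rot [-1.405e+02  1.000e-01 -9.780e+01] q [-0.12  0.66  2.35  3.16  0.56 -1.57] f [-0.7  0.4  0.5] op 0.59 t 25.25
```

View pics/w10.png

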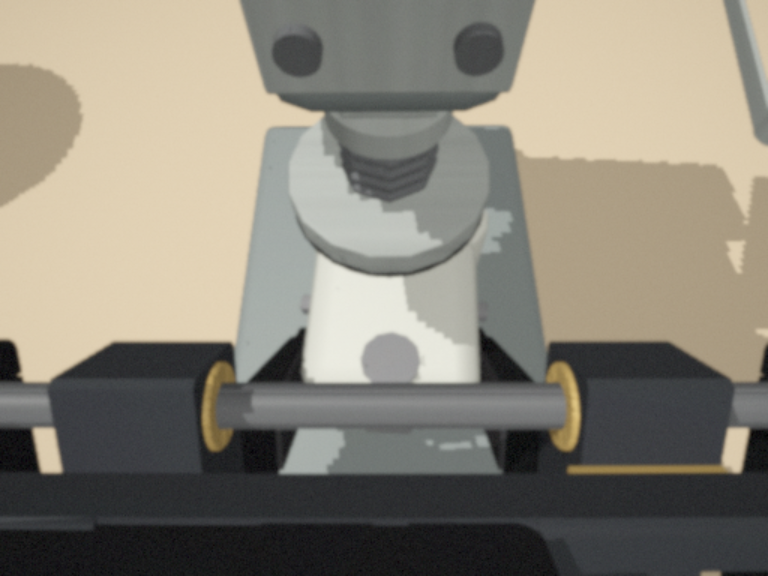

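```bash

python3 -m pendant '[[0,0,0,0],[0,-1.3,-1.5,0],[0,6,-8,0],[0,21,-21.5,0],[0,36.5,-34,0],[0,52,-47,0],[0,67.5,-59.5,0],[0,67.5,-59.5,0]]' 1
python3 - <<'E'
from h import *
s,p=snap('wrist','w11')
go(Pw(PRESS,(-120,-3.5,140)))
s,p=snap('scene','s11')
im=p['pixels'][:,:,::-1]
cv2.imwrite('pics/s11c.png',cv2.resize(im[140:255,220:360],None,fx=5,fy=5,interpolation=cv2.INTER_CUBIC)[:600])
E
```

```text
t: 26.25
eef_pos: [456.4, 9.1, 38.7]
tcp_rot: [-2.454, 0.001, -1.707]
ft_force: [0.4, 0.2, -1.2]
opening: 0.594
tool shift [  1.  -55.9 -85. ] pos [457.7   8.9  38.9] rot [-1.405e+02  1.000e-01 -9.780e+01] q [-0.12  0.68  2.57  3.16  0.8  -1.57] f [ 0.1  0.1 -2.2] op 0.6 t 26.3
```

View pics/w11.png

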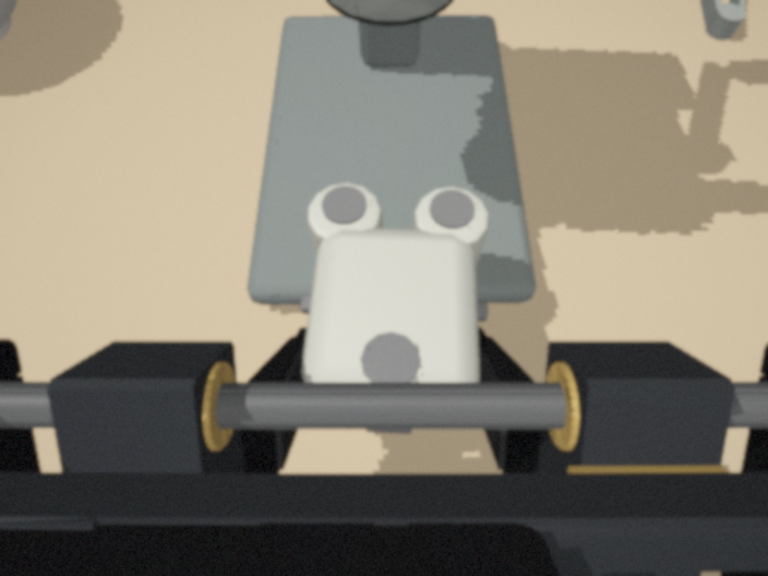

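View pics/s11c.png

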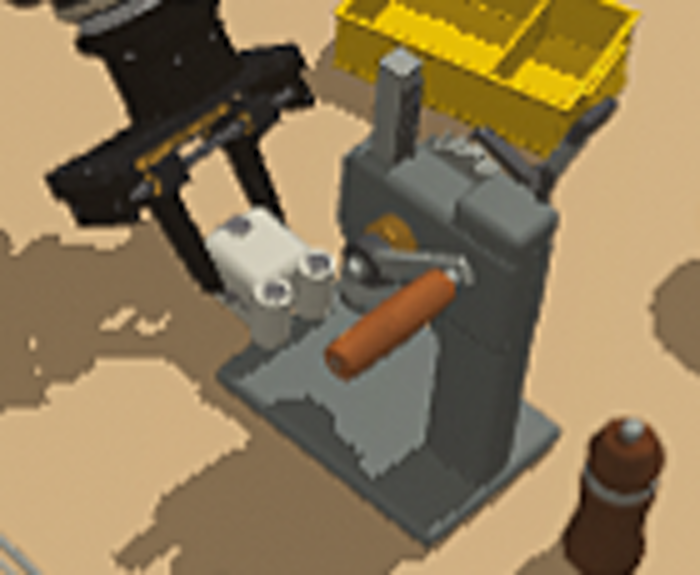

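```bash

python3 - <<'E'
from h import *
s=env.state();p=vision.read_camera('wrist')
print(s['eef_pos'],s['tcp_rot'])
yaw=-0.131-0.003
for dx in (15,19,23):
  c=np.array(s['eef_pos'])+[dx*np.cos(yaw),dx*np.sin(yaw),-16]
  q=[c[0],c[1],yaw]
  print(dx,c,[(proj(s,p,Pw(q,l)+[0,0,c[2]])*1.5).round().tolist() for l in [(23,0,48),(26.5,18,48),(26.5,-18,48),(-43,0,20)]])
print(find(s,p,'egg_mould'),find(s,p,'mould_base'))
im=p['pixels'][:,:,::-1]
E
```

```text
[458.34971899   8.78173008  38.99326907] [-2.45149856e+00  1.44718256e-03 -1.70723702e+00]
15 [473.21525038   6.77773995  22.99326907] [[390.0, 219.0], [338.0, 211.0], [442.0, 210.0], [391.0, 430.0]]
19 [477.17939208   6.24334258  22.99326907] [[390.0, 209.0], [339.0, 201.0], [442.0, 201.0], [391.0, 418.0]]
23 [481.14353379   5.70894521  22.99326907] [[390.0, 200.0], [339.0, 192.0], [441.0, 192.0], [391.0, 407.0]]
[([470.0, 4.7, 73.0], 0.67)] [([466.0, 9.3, 71.8], 0.58)]
```

```bash
python3 -c "
from h import *
go([458,9,110]);go([455,-328,110])"
```

```text
tool shift [ -0.3 -44.6 -55. ] pos [458.6   8.7  39.2] rot [-1.404e+02  1.000e-01 -9.780e+01] q [-0.12  0.68  2.57  3.16  0.8  -1.57] f [-0.2  0.7 -1. ] op 0.59 t 26.5
tool shift [334.  -78.  -28.1] pos [458.6   8.7  39.2] rot [-1.404e+02  1.000e-01 -9.780e+01] q [-0.12  0.68  2.57  3.16  0.8  -1.57] f [-0.2  0.7 -1. ] op 0.59 t 26.5
```

```bash

python3 -m pendant '[[0,-12,-15,0],[0,-28,-35,0],[10,-45,-53,0],[40,-50,-52,0],[75,-54,-49,0],[110,-57,-46,0],[145,-60,-43,0],[180,-63,-40,0]]' 1
python3 -c "
from h import *
go([455,-328,110])"
```

```text
t: 27.5
eef_pos: [456.9, -174.5, 110.0]
tcp_rot: [-2.451, 0.001, -1.708]
ft_force: [-0.5, 0.2, -2.3]
opening: 0.596
tool shift [152.4 -14.8  12.1] pos [ 456.9 -174.5  110. ] rot [-140.4    0.   -97.8] q [-0.69  0.44  2.44  2.33  0.48 -1.27] f [-0.5  0.2 -2.3] op 0.6 t 27.5
```

```bash

python3 -m pendant '[[30,-3,2,0],[60,-6,5,0],[90,-9,7,0],[120,-12,9,0],[140,-14,11,0],[152,-15,12,0],[152,-15,12,0]]' 1
python3 - <<'E'
from h import *
go([455,-328,60])
s,p=snap('wrist','w12')
s,p=snap('scene','s12')
im=p['pixels'][:,:,::-1]
cv2.imwrite('pics/s12c.png',cv2.resize(im[200:320,140:270],None,fx=5,fy=5,interpolation=cv2.INTER_CUBIC)[:600])
E
```

```text
t: 28.38
eef_pos: [455.1, -328.5, 110.3]
tcp_rot: [-2.45, 0.0, -1.709]
ft_force: [0.0, 0.6, -1.3]
opening: 0.592
tool shift [-0.5 32.3 38.6] pos [ 455.1 -328.5  110.3] rot [-140.4    0.   -97.9] q [-0.98  0.5   2.22  1.71  0.5  -0.88] f [ 0.   0.6 -1.3] op 0.59 t 28.375
```

View pics/w12.png

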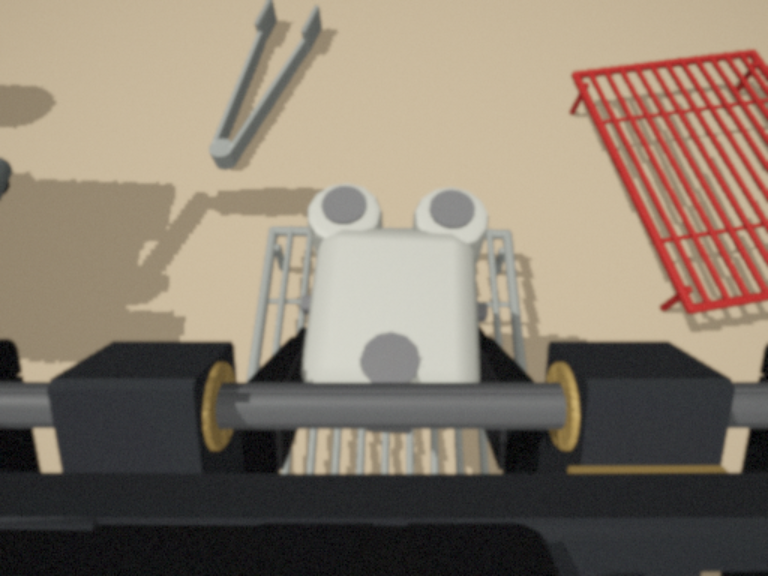

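View pics/s12c.png

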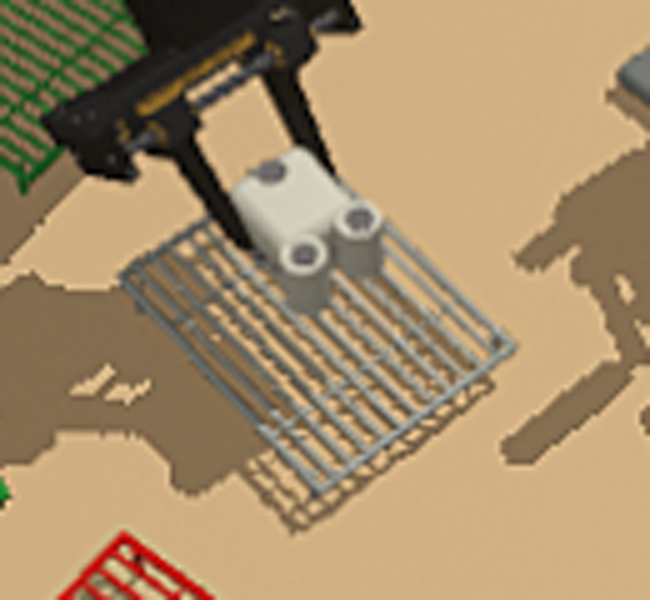

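```bash

python3 - <<'E'
from h import *
s=env.state();p=vision.read_camera('wrist')
for cx in (469,472,475):
  q=[cx,-332,-.145]; print(cx,[(proj(s,p,Pw(q,l))*1.5).round().tolist() for l in [(100,75,30),(100,-75,30)]])
E
python3 -m pendant '[[0,12,14,0],[0,24,29,0],[0,32,38,0],[0,32,38,0]]' 1
```

```text
469 [[275.0, 220.0], [518.0, 221.0]]
472 [[275.0, 216.0], [517.0, 217.0]]
475 [[275.0, 212.0], [516.0, 213.0]]
t: 29.02
eef_pos: [454.6, -326.2, 59.9]
tcp_rot: [-2.452, 0.002, -1.707]
ft_force: [0.4, 0.3, -1.2]
opening: 0.594
```

```bash

python3 -m pendant '[[0,4,2.5,0],[0,6.5,5,0],[0,9,8,0],[0,9,8,0]]' 1

```

```text
t: 29.52
eef_pos: [452.7, -325.9, 47.8]
tcp_rot: [-2.452, 0.002, -1.707]
ft_force: [-1.0, -0.1, -1.7]
opening: 0.595
```

```bash

python3 -m pendant '[[0,0.6,0.8,0],[0,0.6,0.8,0]]' 1
python3 -m pendant '[[0,0.6,0.8,0],[0,0.6,0.8,0]]' 1
python3 - <<'E'
from h import *
s,p=snap('scene','s13'); go(s['eef_pos'])
im=p['pixels'][:,:,::-1]
cv2.imwrite('pics/s13c.png',cv2.resize(im[200:320,140:270],None,fx=5,fy=5,interpolation=cv2.INTER_CUBIC)[:600])
E

```

```text
t: 29.78
eef_pos: [452.8, -325.9, 46.8]
tcp_rot: [-2.452, 0.002, -1.707]
ft_force: [0.8, 0.7, -1.5]
opening: 0.599
t: 30.02
eef_pos: [452.9, -326.0, 46.1]
tcp_rot: [-2.452, 0.002, -1.707]
ft_force: [-2.7, 0.9, 2.6]
opening: 0.595
tool shift [ 0. -0. -0.] pos [ 452.9 -326.    46. ] rot [-1.405e+02  1.000e-01 -9.780e+01] q [-0.98  0.65  2.26  2.01  0.56 -1.23] f [-2.7  0.1  2.6] op 0.59 t 30.075
```

View pics/s13c.png

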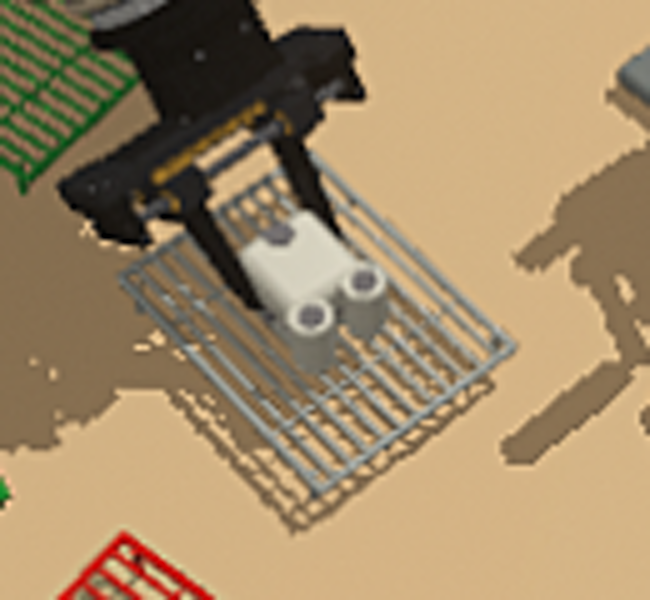

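```bash

python3 - <<'E'
from h import *
s=env.state();p=vision.read_camera('scene')
q=[470,-330,-.16]
pr=lambda X:((proj(s,p,X)-[140,200])*5).round().tolist()
for z in (70,78): print([pr(Pw(q,(26.5,y,z))) for y in (-19,19)], pr(Pw(q,(-39,0,z))))
print(pr([470,-330,30]))
E

```

```text
[[310.0, 323.0], [362.0, 287.0]] [267.0, 235.0]
[[309.0, 315.0], [361.0, 279.0]] [266.0, 227.0]
[312.0, 315.0]
```

```bash

python3 -m pendant '[[0,0,0,0],[0,0,0,0],[0,0,0,0],[0,0,0,0],[0,0,0,0],[0,0,0,0]]' 0
python3 -m pendant '[[0,0,-15,0],[0,0,-40,0],[0,0,-80,0],[0,0,-120,0],[0,-30,-150,0],[0,-30,-150,0]]' 0
python3 - <<'E'
from h import *
s,p=snap('scene','s14'); go(s['eef_pos'])
for q in ['bento','rice_bowl','tongs','spice_grinder','egg_mould']: print(q,find(s,p,q,1))
s,p=snap('wrist','w14')
E

```

```text
t: 30.88
eef_pos: [452.9, -326.0, 46.0]
tcp_rot: [-2.452, 0.002, -1.707]
ft_force: [-0.3, 0.9, 0.5]
opening: 0.999
t: 31.62
eef_pos: [381.4, -317.2, 183.5]
tcp_rot: [-2.449, -0.002, -1.708]
ft_force: [0.8, 0.1, 0.2]
opening: 0.999
tool shift [ 0.5 -1.1 -1. ] pos [ 381.3 -316.7  182. ] rot [-140.4   -0.   -97.8] q [-1.13  0.29  2.28  1.33  0.58 -0.59] f [-0.3  0.2  0.5] op 1.0 t 31.675
bento [([446.8, 327.0, 31.3], 0.63)]
rice_bowl [([726.4, 269.3, 40.4], 0.66)]
tongs [([735.3, -259.7, 14.0], 0.7)]
spice_grinder [([757.1, -20.3, 75.9], 0.57)]
egg_mould [([477.5, -331.6, 82.1], 0.9)]
```

View pics/s14.png

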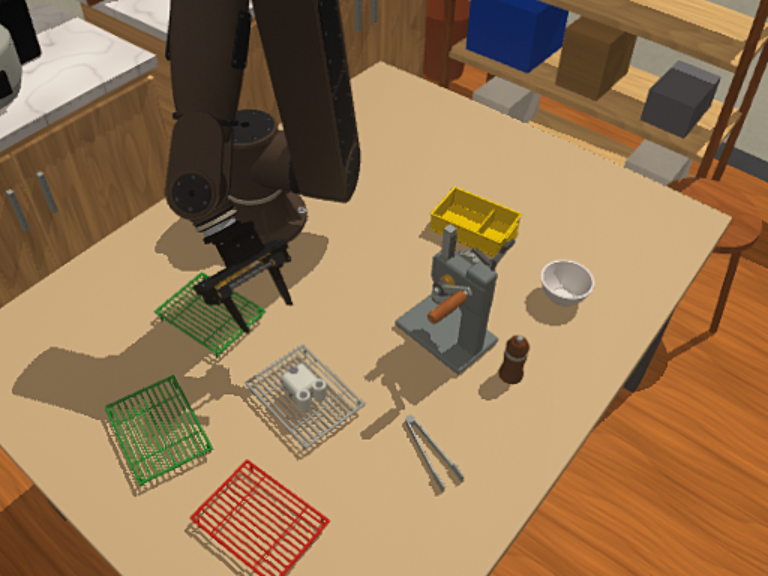

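View pics/w14.png

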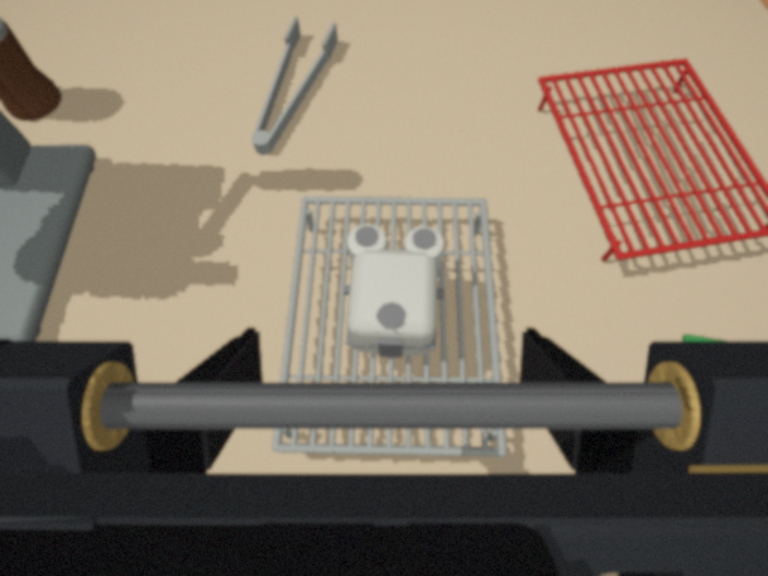

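```bash

python3 -m pendant '[[0,0,0,0],[0,0,0,0]]' 0
python3 -c "
from h import *
print(job.job_done())"
```

```text
t: 32.22
eef_pos: [381.1, -316.1, 179.5]
tcp_rot: [-2.453, 0.004, -1.707]
ft_force: [-0.6, 0.1, 0.5]
opening: 1.004
the job is handed in; nothing more can be done
None
```

The job is done and handed in at about 32 s of the 67 s allowed; no verdict was reported.

**What I did:**
- **Lever:** I flicked the thumb lever over to the off side.
- **Crank:** I gripped the crank and wound it about 0.17 rad in the pressing direction. The picture showed the pawl clear of the wheel. I then carried the crank back to its rear stop in hand, pressing against the stop with about 30 N before releasing it.
- **Tool lean:** The moves only turn the tool about its own axis, so I got the roughly 39° lean by reaching past the arm's limit in free space.
- **Mould:** I gripped the mould by its sides and lifted it about 3 mm to draw it out under the raised foot. I then lifted it clear, kept it upright, and lowered it onto the bare steel rack until the wrist felt contact before opening the gripper.

**Last checks:**
- **Mould:** It stands upright within a few mm of the rack's centre by the scene camera. The wrist camera's view of the rack's far edge disagreed with that by about 11 mm along the rack. I took that mostly as calibration error and shifted the placement only 2 mm toward it.
- **Press:** The crank is at the rear stop and the lever is off.
- **Bystanders:** The bento, bowl, tongs and grinder look unmoved in the pictures. The network's positions for the bowl, tongs and grinder shifted by no more than about 4 mm, within its error. The bento had no usable earlier reading to compare with.
- **Robot:** The gripper touches nothing, and the highest wrist force I read was about 30 N.

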